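# Snap the storage box lid shut all round

## Robot

A 6-joint arm with a two-finger parallel gripper is mounted at the origin on the work surface. World frame = base frame: x ahead of the robot, y to its left, z up, the work surface at z = 0. Lengths are in m, angles in rad, forces in N, time in s.
With the tool pointing down it reaches from about 0.375 to 0.75 m from the base axis. Payload 9 kg.
Tool frame: the origin (TCP) lies at the very end of the fingers, on their centre line; the grasp point (between the pads) lies r.tcp_to_grasp behind it (r.tcp_to_grasp is the distance from the TCP to the grasp point, in m); z points along the fingers, y is the direction in which the jaws open and shut (so a half turn about z gives the same grasp; the last joint's range is limited). The gripper opens to 85 mm and grips with 20 to 120 N. Pads are 22 mm wide; open, the fingers measure 114 mm over their backs; the gripper's body (76 mm by 85 mm) begins 54 mm behind the grasp point. The pads swing forward as they close: fully open they stand 13 mm farther back than shut.
Start: joints at [0.985, 0.104, 0.097, 1.564, 0, 1.353], TCP at [0.216, 0.56, 0.231] pointing down, gripper open.
Joint ranges: [-2.99, 2.99], [-0.84, 1.86], [-1.1, 1.16], [-1.84, 2.11], [-1.51, 1.56], [-3.14, 3.14]. Speed limits (rad/s): [2.22, 2.22, 2.57, 3.14, 3.14, 3.14].

## Interface

Orientations are given as a unit quaternion [w, x, y, z].
In Python, from cell import r, optics gives the robot as it stands. The module is installed in compiled form; this text tells all that it offers.
- The arm moves only by the shell command python3 -m inch 'ROWS' [FORCE]. ROWS is a JSON object of lists of equal length, an entry for each row: "translation": the shift along the tool's x, y, z in mm, a list of three; "roll": the turn about the tool's z in rad; "hand": the finger opening in mm, from 0 to 85.4. A call has 1 to 12 rows; each row shifts and turns the commanded pose from where the row before left it, along the tool's axes as they then stand; what a row does not reach is not made up. A row lasts 1/12 s, in which the tool goes at most 41.7 mm and 7.16 degrees, less where a joint would pass 70% of its speed; a pose out of reach is approached as far as the arm can. A call is refused whole if a number of a shift passes 41.7 or a number of a turn 0.125, either way. A call with a gripper value outside its range is refused whole. The fingers move at their own pace and stop on an object; FORCE is the grip in N (left out, the last holds). Time passes only in rows, so rows that do not move let the fingers close. It gives the time, the measured TCP pose, the force and the opening at its end, in the units of the state.
- r.observe(): the state, without advancing time (a new reading comes with each control period).
- optics.snapshot(name): name is "scene" or "top" or "wrist"; returns a dict with "image" (384x512x3 uint8, red, green, blue), "intrinsics" (3x3 intrinsics, pixels), "origin" and "orientation" of the camera in the world. Camera axes: x right, y down, z forward; pixel columns grow to the right and rows downward; lengths in m; the calibration is good to about 2 mm. The wrist camera is an equidistant fisheye: a pixel r from the principal point sees the ray r / f radians off the axis. A picture is of the moment at which its call begins. There is no depth.
- r.job_done(): hands the job in, once; it reports no verdict.
The state is a dict: "clock": time; "joint_pos": joint angles; "qd": joint speeds; "joint_torque": joint torques, N m; "tcp_pos": TCP position; "eef_rot": TCP orientation; "contact_force": force on the tool from outside, world axes, zero at the start; "torque": the same for the moment, N m; "width": opening from 0.0 (shut) to 1.0 (fully open).
Only numpy, scipy, OpenCV 4.12 (cv2) and the standard library are available. Lean on these libraries where they do the work, as an engineer would, in place of code of your own. Each camera call takes 0.05 s, during which the arm holds its last target. There are 200 camera calls.

## Task

The lid of the soap storage box on the counter is on, but all six sections of its rim (two along each long side, one at each end) have sprung up: press round the rim with the fingertips until every section clicks down flush. Leave the box standing where it is, do not pick it up or tip it, and leave the tumbler, the dispenser and the jar standing where they are.

Things in the scene. Friction and masses are not known exactly. Their poses are not given: they have to be found in the camera images.
- box: Loose clear plastic storage box of soap bars, with a white snap-fit lid: base 148 x 208 mm, lid outline 156 x 216 mm, lid top 85 mm above the counter, about 1 kg. Origin at the centre of its underside; z up, y along its long side, x across it. It is turned at most 35 degrees from x pointing away from the robot.
- lid_center (a point): Middle of the flat lid top, 85 mm above the counter, axes as the box. This is the level that every rim section has when it is shut. The fixed middle panel is 100 x 160 mm and the four lid corners (28 mm squares) are already home.
- near_left_top (a point): Point on top of the white rim section on the long side that faces the robot, its left half (-x, +y of the box): in the middle of its 76 mm length, 18 mm out from its inner edge (the section is 28 mm wide, 5 mm thick). The point moves with the section and starts about 6 mm above the lid top; y runs along the section; while it is up, x points level out over the rim and z up, and both tip with it as it is pressed.
- near_left (a joint): Angle of that rim section, rad: 0 sprung up (outer edge 9 mm above the lid top), 0.32 shut and flush. It springs back up if released before about 0.18 and snaps down by itself beyond; pressing it over takes about 6 N at its outer edge or 9 N at the middle of its outer half, most at the start of the stroke.
- near_right_top (a point): Point on top of the white rim section on the long side that faces the robot, its right half (-x, -y): in the middle of its 76 mm length, 18 mm out from its inner edge (the section is 28 mm wide, 5 mm thick). The point moves with the section and starts about 6 mm above the lid top; y runs along the section; while it is up, x points level out over the rim and z up, and both tip with it as it is pressed.
- near_right (a joint): Angle of that rim section, rad: 0 sprung up (outer edge 9 mm above the lid top), 0.32 shut and flush. It springs back up if released before about 0.18 and snaps down by itself beyond; pressing it over takes about 6 N at its outer edge or 9 N at the middle of its outer half, most at the start of the stroke.
- right_end_top (a point): Point on top of the white rim section on the whole short side at -y: in the middle of its 96 mm length, 18 mm out from its inner edge (the section is 28 mm wide, 5 mm thick). The point moves with the section and starts about 6 mm above the lid top; y runs along the section; while it is up, x points level out over the rim and z up, and both tip with it as it is pressed.
- right_end (a joint): Angle of that rim section, rad: 0 sprung up (outer edge 9 mm above the lid top), 0.32 shut and flush. It springs back up if released before about 0.18 and snaps down by itself beyond; pressing it over takes about 6 N at its outer edge or 9 N at the middle of its outer half, most at the start of the stroke.
- far_right_top (a point): Point on top of the white rim section on the long side away from the robot, right half (+x, -y): in the middle of its 76 mm length, 18 mm out from its inner edge (the section is 28 mm wide, 5 mm thick). The point moves with the section and starts about 6 mm above the lid top; y runs along the section; while it is up, x points level out over the rim and z up, and both tip with it as it is pressed.
- far_right (a joint): Angle of that rim section, rad: 0 sprung up (outer edge 9 mm above the lid top), 0.32 shut and flush. It springs back up if released before about 0.18 and snaps down by itself beyond; pressing it over takes about 6 N at its outer edge or 9 N at the middle of its outer half, most at the start of the stroke.
- far_left_top (a point): Point on top of the white rim section on the long side away from the robot, left half (+x, +y): in the middle of its 76 mm length, 18 mm out from its inner edge (the section is 28 mm wide, 5 mm thick). The point moves with the section and starts about 6 mm above the lid top; y runs along the section; while it is up, x points level out over the rim and z up, and both tip with it as it is pressed.
- far_left (a joint): Angle of that rim section, rad: 0 sprung up (outer edge 9 mm above the lid top), 0.32 shut and flush. It springs back up if released before about 0.18 and snaps down by itself beyond; pressing it over takes about 6 N at its outer edge or 9 N at the middle of its outer half, most at the start of the stroke.
- left_end_top (a point): Point on top of the white rim section on the whole short side at +y: in the middle of its 96 mm length, 18 mm out from its inner edge (the section is 28 mm wide, 5 mm thick). The point moves with the section and starts about 6 mm above the lid top; y runs along the section; while it is up, x points level out over the rim and z up, and both tip with it as it is pressed.
- left_end (a joint): Angle of that rim section, rad: 0 sprung up (outer edge 9 mm above the lid top), 0.32 shut and flush. It springs back up if released before about 0.18 and snaps down by itself beyond; pressing it over takes about 6 N at its outer edge or 9 N at the middle of its outer half, most at the start of the stroke.
- tumbler: White ceramic tumbler, 72 mm wide, 95 mm tall, loose, standing beside the box; a bystander. Origin at the centre of its underside.
- dispenser: Beige soap dispenser with a steel pump, 64 mm wide, 113 mm tall, loose, standing beside the box; a bystander. Origin at the centre of its underside.
- jar: Grey-blue jar with a wooden cap, 68 mm wide, 85 mm tall, loose, standing beside the box; a bystander. Origin at the centre of its underside.

How it is judged:
At the end, for the whole second after the job is handed in: All six rim sections are shut (each joint above 0.28 rad of 0.32); the box stands flat on the counter (tilt under 0.05 rad, underside under 5 mm) at rest, within 50 mm of where it began; tumbler, dispenser and jar stand upright within 30 mm of their places (value of joint each of near_left, near_right, right_end, far_right, far_left, left_end above 0.28 rad and angle between box's own z axis and vertical below 0.05 rad and height (world z) of box below 0.005 m and distance of box from where it was at the start of the episode below 0.05 m and linear speed of box below 0.02 m/s and distance of each of tumbler, dispenser, jar from where it was at the start of the episode below 0.03 m and angle between each of tumbler, dispenser, jar's own z axis and vertical below 0.1 rad); the robot touches nothing.
It fails at once if the box is lifted or tipped (height (world z) of box above 0.015 m or angle between box's own z axis and vertical above 0.15 rad).
It fails at once if the box is pushed more than 50 mm from its place (distance of box from where it was at the start of the episode above 0.05 m).
It fails at once if the tumbler, dispenser or jar is lifted, knocked over or moved more than 30 mm (height (world z) of any of tumbler, dispenser, jar above 0.015 m or distance of any of tumbler, dispenser, jar from where it was at the start of the episode above 0.03 m or angle between any of tumbler, dispenser, jar's own z axis and vertical above 0.3 rad).
It also fails if it takes over 48 s, if anything falls off the work surface, if the arm or the gripper's body presses on something with over 40 N, if the wrist force passes 120 N, or if a joint passes its speed limit or range.

## Working session

There is one attempt and no reset: what is moved stays moved. The work goes in short steps, Python scripts to look and compute and a shell command to move; the robot and the scene stay as the last step left them, time stands still between calls to the robot, and variables do not carry over. Pictures are saved under pics/ and viewed, about 8 in all and at most 12, crops included, and the job is handed in when it is done.

```bash
mkdir -p pics; cat > h.py <<'E'
from cell import r, optics
import numpy as np, cv2
from scipy.spatial.transform import Rotation as R
def rot(q): return R.from_quat([q[1],q[2],q[3],q[0]]).as_matrix()
def snap(n,f,crop=None,s=1):
    d=optics.snapshot(n); im=d["image"]
    if crop: x0,y0,x1,y1=crop; im=im[y0:y1,x0:x1]
    im=cv2.resize(im,None,fx=s,fy=s,interpolation=cv2.INTER_CUBIC)
    cv2.imwrite("pics/"+f,im[:,:,::-1]); return d
def ray(d,u,v,z):
    K=np.array(d["intrinsics"]);o=np.array(d["origin"])
    q=np.array(d["orientation"]); M=q if q.shape==(3,3) else rot(q)
    w=M@np.linalg.inv(K)@[u,v,1]; return o+w*(z-o[2])/w[2]
E
python3 - <<'E'
from h import *
import pickle
d=snap("top","top.png",s=1.5625); pickle.dump(d,open("top.pkl","wb"))
print(d["intrinsics"],d["origin"],d["orientation"])
e=snap("scene","scene.png",s=1.5625);pickle.dump(e,open("scene.pkl","wb"));print(e["origin"])
print(r.observe(),r.tcp_to_grasp)
E
```

```text
[[375.96144247   0.         254.16178406]
 [  0.         375.96144247 198.62263903]
 [  0.           0.           1.        ]] [0.44734727 0.0611305  1.01393229] [ 0.07058656 -0.69927242  0.71010348 -0.04229281]
[1.44881882 0.20359117 0.79080863]
{'clock': 0.1, 'joint_pos': array([9.85277585e-01, 1.04643089e-01, 9.65737048e-02, 1.56386375e+00,
       9.22774471e-06, 1.35308864e+00]), 'qd': array([ 0.00139483, -0.00126069,  0.00149398,  0.00181345, -0.00032548,
       -0.00127275]), 'joint_torque': array([ 5.67958152e-03, -5.58209896e+01,  5.04720569e+01,  1.29755057e-02,
       -3.46050447e-04,  1.13854398e-05]), 'tcp_pos': array([0.21558308, 0.5596407 , 0.23061269]), 'eef_rot': array([-2.26437052e-04,  1.82870600e-01,  9.83136827e-01, -5.21371224e-04]), 'contact_force': array([0.8721881 , 0.60456756, 0.68466456]), 'torque': array([ 0.02082746,  0.04592576, -0.02645491]), 'width': 0.99836783904937} 0.0187
```

View pics/top.png

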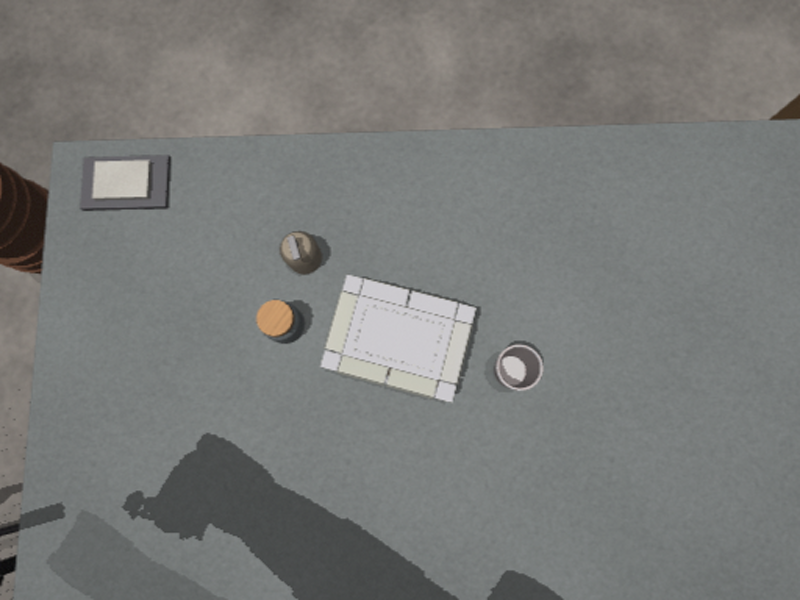

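View pics/scene.png

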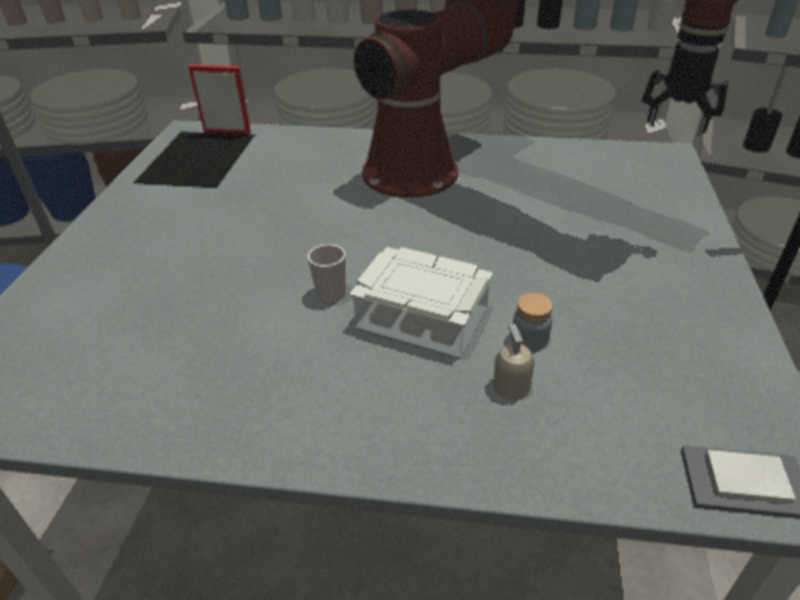

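The top view shows the lid, with corners at about (346,276), (477,306), (452,402) and (321,366). The jar is at (277,319), the dispenser at (298,250) and the tumbler at (519,367). In the scene view all six sections look sprung up, and the lid has clear space above it.

```bash
cat > box.py <<'E'
from h import *
import pickle
d=pickle.load(open("top.pkl","rb")); s=1.5625
c=[ray(d,u/s,v/s,.085)[:2] for u,v in [(346,276),(477,306),(454,402),(321,367)]]
FL,FR,NR,NL=c
C=np.mean(c,0); y=(FL-FR)+(NL-NR); x=(FL-NL)+(FR-NR)
yaw=np.mean([np.arctan2(-y[0],y[1]),np.arctan2(x[1],x[0])])
ex=np.array([np.cos(yaw),np.sin(yaw)]);ey=np.array([-ex[1],ex[0]])
P={n:C+a*ex+b*ey for n,a,b in [("NL",-68,40),("NR",-68,-40),("RE",0,-98),("FR",68,-40),("FL",68,40),("LE",0,98)] for a,b in [(a/1e3,b/1e3)]}
def tool(p,z):
    o=r.observe(); return np.round(1e3*rot(o["eef_rot"]).T@(np.array([*p,z])-o["tcp_pos"]),1)
E
python3 - <<'E'
from box import *
print([np.linalg.norm(a-b).round(3) for a,b in zip(c,c[1:]+c[:1])],C,yaw,P)
for n,u,v,z in [("tumb",519,367,.095),("jar",275,318,.085),("disp",298,245,.09)]: print(n,ray(d,u/s,v/s,z)[:2])
T=rot(r.observe()["eef_rot"]);print(T.round(3))
print({n:tool(P[n],.13) for n in P}, "roll to align tool x to box x:", )
a=np.arctan2(T[1,0],T[0,0]);print("toolx yaw",a,"tool y yaw",np.arctan2(T[1,1],T[0,1]))
E
```

```text
[np.float64(0.217), np.float64(0.156), np.float64(0.217), np.float64(0.152)] [0.55436259 0.09499831] -0.26109175045860167 {'NL': array([0.49899262, 0.15119587]), 'NR': array([0.47834178, 0.07390718]), 'RE': array([5.29065318e-01, 3.19657522e-04]), 'FR': array([0.60973257, 0.03880075]), 'FL': array([0.63038341, 0.11608945]), 'LE': array([0.57965987, 0.18967697])}
tumb [ 0.50346082 -0.09062049]
jar [0.58862988 0.29488644]
disp [0.70789615 0.25823077]
[[-0.933  0.36  -0.001]
 [ 0.36   0.933 -0.001]
 [ 0.    -0.001 -1.   ]]
{'NL': array([-411.3, -279.1,  100.8]), 'NR': array([-419.9, -358.7,  100.9]), 'RE': array([-493.7, -409.1,  100.9]), 'FR': array([-555.1, -344.2,  100.9]), 'FL': array([-546.6, -264.6,  100.8]), 'LE': array([-472.8, -214.2,  100.7])} roll to align tool x to box x:
toolx yaw 2.773781452468824 tool y yaw 1.2029854077096676
```

```bash
python3 -m inch '{"translation":[[-34,-23,0],[-34,-23,0],[-34,-23,0],[-34,-23,0],[-34,-23,0],[-34,-23,0],[-34,-23,0],[-34,-23,0],[-34,-23,0],[-34,-23,0],[-34,-23,0],[-34,-23,0]],"roll":[0,0,0,0,0,0,0,0,0,0,0,-0.107],"hand":[0,0,0,0,0,0,0,0,0,0,0,0]}'
python3 - <<'E'
from box import *
print({n:tool(P[n],.105) for n in P}); print(rot(r.observe()["eef_rot"]).round(3))
E
```

```text
clock: 1.1
tcp_pos: [0.4979, 0.1537, 0.2311]
eef_rot: [-0.0, 0.131, 0.991, 0.0]
contact_force: [1.2, 1.1, 1.0]
width: -0.001
{'NL': array([ -1.8,  -2.2, 126.1]), 'NR': array([ -1.9, -82.2, 126.1]), 'RE': array([ -70. , -140.1,  126.1]), 'FR': array([-137.9,  -82. ,  126.1]), 'FL': array([-137.8,   -2. ,  126.1]), 'LE': array([-69.7,  55.9, 126.1])}
[[-0.966  0.259 -0.   ]
 [ 0.259  0.966  0.   ]
 [ 0.     0.    -1.   ]]
```

```bash
python3 -m inch '{"translation":[[-1,-2,40],[0,0,40],[0,0,40],[0,0,6],[0,0,4],[0,0,4],[0,0,4],[0,0,3],[0,0,2],[0,0,1],[0,0,0]],"roll":[0,0,0,0,0,0,0,0,0,0,0],"hand":[0,0,0,0,0,0,0,0,0,0,0]}'
python3 - <<'E'
from h import *
print(r.observe()["tcp_pos"],r.observe()["contact_force"],r.observe()["torque"])
snap("wrist","w1.png",s=1.5)
E
```

```text
clock: 2.02
tcp_pos: [0.4984, 0.1536, 0.0884]
eef_rot: [0.001, 0.13, 0.992, 0.0]
contact_force: [-0.6, 0.7, 0.1]
width: 0.005
[0.49843878 0.1536371  0.08839784] [-0.62610924  0.73712891  0.1438564 ] [ 0.0372564  -0.07004408 -0.01595281]
```

View pics/w1.png

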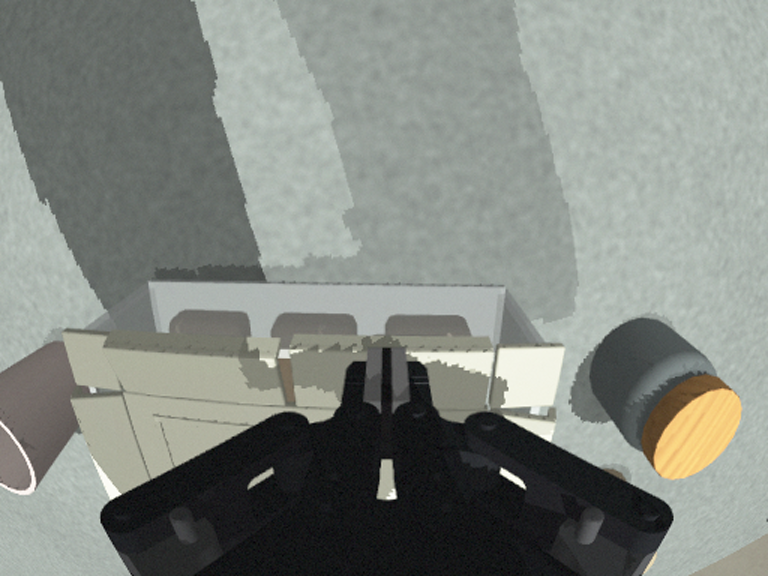

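The fingertips are on the near-left section at about (390,345), and it looks close to the level of the corner beside it. I'll go a little deeper to confirm it is flush.

```bash
python3 -m inch '{"translation":[[0,0,2],[0,0,1],[0,0,1],[0,0,0]],"roll":[0,0,0,0],"hand":[0,0,0,0]}'
python3 -m inch '{"translation":[[0,0,-30],[0,-20,0],[0,0,0],[0,0,0]],"roll":[0,0,0,0],"hand":[0,0,0,0]}'
python3 - <<'E'
from h import *
snap("top","t2.png",(190,160,320,270),6)
from box import tool,P
print({n:tool(P[n],.105) for n in P})
E
```

```text
clock: 2.4
tcp_pos: [0.4981, 0.1535, 0.0848]
eef_rot: [0.001, 0.13, 0.992, 0.0]
contact_force: [-3.5, 0.4, 11.5]
width: -0.001
clock: 2.73
tcp_pos: [0.4927, 0.1338, 0.1133]
eef_rot: [0.0, 0.131, 0.991, 0.0]
contact_force: [1.2, 0.2, 0.4]
width: -0.003
{'NL': array([-1.9, 18.1,  7.9]), 'NR': array([ -2. , -61.9,   7.9]), 'RE': array([ -70. , -119.8,    7.8]), 'FR': array([-138. ,  -61.8,    7.8]), 'FL': array([-137.9,   18.2,    7.8]), 'LE': array([-69.9,  76.2,   7.9])}
```

View pics/t2.png

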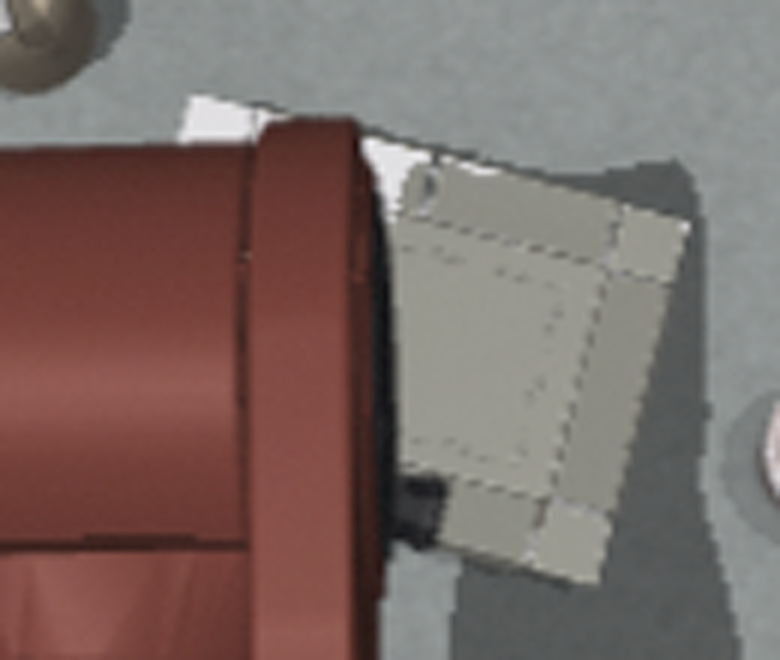

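The near-left section met a hard stop at z = 84.8 mm with 11.5 N, so it is shut. In the picture the arm hides the left half of the lid, but the right-hand corner at (690,225) is where it was. Next is the near-right section.

```bash
python3 -m inch '{"translation":[[-2,-31,0],[0,-31,0],[0,0,9],[0,0,4],[0,0,4],[0,0,4],[0,0,3],[0,0,2],[0,0,1],[0,0,1],[0,0,0.5],[0,0,0]],"roll":[0,0,0,0,0,0,0,0,0,0,0,0],"hand":[0,0,0,0,0,0,0,0,0,0,0,0]}'
python3 - <<'E'
from box import *
print({n:tool(P[n],.105) for n in ["NR","RE"]})
E
```

```text
clock: 3.78
tcp_pos: [0.4786, 0.0741, 0.085]
eef_rot: [0.0, 0.13, 0.992, 0.0]
contact_force: [-0.5, 0.6, 1.2]
width: -0.004
{'NR': array([  0.2,  -0.2, -20. ]), 'RE': array([-67.8, -58.2, -20. ])}
```

```bash
python3 -m inch '{"translation":[[0,0,1],[0,0,-29],[-23,-19,0],[-23,-19,0],[-22,-20,0],[0,0,0]],"roll":[0,0,0,0,0,0],"hand":[0,0,0,0,0,0]}'
python3 -m inch '{"translation":[[0,0,9],[0,0,4],[0,0,4],[0,0,4],[0,0,3],[0,0,2],[0,0,1],[0,0,1],[0,0,1],[0,0,0]],"roll":[0,0,0,0,0,0,0,0,0,0],"hand":[0,0,0,0,0,0,0,0,0,0]}'
python3 - <<'E'
from box import *
print({n:tool(P[n],.085) for n in ["RE","FR"]})
E
```

```text
clock: 4.28
tcp_pos: [0.5316, -0.0038, 0.1128]
eef_rot: [0.001, 0.132, 0.991, -0.001]
contact_force: [0.8, 0.6, 0.1]
width: -0.001
clock: 5.12
tcp_pos: [0.5291, 0.0007, 0.0849]
eef_rot: [0.0, 0.13, 0.992, 0.0]
contact_force: [-4.7, 1.4, 10.7]
width: 0.003
{'RE': array([-0. , -0.3, -0.1]), 'FR': array([-68.1,  57.6,  -0.1])}
```

```bash
python3 -m inch '{"translation":[[0,0,-28],[-23,19,0],[-23,19,0],[-22,20,0],[0,0,0]],"roll":[0,0,0,0,0],"hand":[0,0,0,0,0]}'
python3 -m inch '{"translation":[[0,0,9],[0,0,4],[0,0,4],[0,0,4],[0,0,3],[0,0,2],[0,0,1],[0,0,1],[0,0,1],[0,0,0]],"roll":[0,0,0,0,0,0,0,0,0,0],"hand":[0,0,0,0,0,0,0,0,0,0]}'
python3 - <<'E'
from box import *
print({n:tool(P[n],.085) for n in ["FR","FL"]})
E
```

```text
clock: 5.53
tcp_pos: [0.6126, 0.0406, 0.1103]
eef_rot: [0.0, 0.129, 0.992, 0.001]
contact_force: [-0.1, -0.2, 0.5]
width: 0.003
clock: 6.37
tcp_pos: [0.6096, 0.0384, 0.0848]
eef_rot: [0.0, 0.13, 0.991, -0.0]
contact_force: [-7.6, 0.2, 16.3]
width: -0.001
{'FR': array([ 0. ,  0.4, -0.2]), 'FL': array([-0. , 80.4, -0.2])}
```

```bash
python3 -m inch '{"translation":[[0,0,-30],[0,27,0],[0,27,0],[0,26,0],[0,0,0]],"roll":[0,0,0,0,0],"hand":[0,0,0,0,0]}'
python3 -m inch '{"translation":[[0,0,9],[0,0,4],[0,0,4],[0,0,4],[0,0,3],[0,0,2],[0,0,1],[0,0,1],[0,0,1],[0,0,0]],"roll":[0,0,0,0,0,0,0,0,0,0],"hand":[0,0,0,0,0,0,0,0,0,0]}'
python3 - <<'E'
from box import *
print({n:tool(P[n],.085) for n in ["FL","LE"]})
E
```

```text
clock: 6.78
tcp_pos: [0.6306, 0.1196, 0.1128]
eef_rot: [0.0, 0.129, 0.992, 0.001]
contact_force: [0.2, 0.0, -0.5]
width: 0.002
clock: 7.62
tcp_pos: [0.6304, 0.1155, 0.085]
eef_rot: [0.0, 0.13, 0.991, -0.0]
contact_force: [-4.0, -1.9, 9.9]
width: -0.001
{'FL': array([ 0.2,  0.6, -0. ]), 'LE': array([68.2, 58.6, -0.1])}
```

```bash
python3 -m inch '{"translation":[[0,0,-29],[23,19,0],[23,19,0],[22,20,0],[0,0,0]],"roll":[0,0,0,0,0],"hand":[0,0,0,0,0]}'
python3 -m inch '{"translation":[[0,0,9],[0,0,4],[0,0,4],[0,0,4],[0,0,3],[0,0,2],[0,0,1],[0,0,1],[0,0,1],[0,0,0]],"roll":[0,0,0,0,0,0,0,0,0,0],"hand":[0,0,0,0,0,0,0,0,0,0]}'
python3 - <<'E'
from box import *
print({n:tool(P[n],.085) for n in ["LE"]})
E
```

```text
clock: 8.03
tcp_pos: [0.577, 0.1931, 0.1128]
eef_rot: [-0.001, 0.128, 0.992, 0.001]
contact_force: [-0.3, 0.9, -0.2]
width: -0.001
clock: 8.87
tcp_pos: [0.5801, 0.189, 0.085]
eef_rot: [0.0, 0.13, 0.991, -0.0]
contact_force: [-3.8, -1.8, 10.1]
width: 0.001
{'LE': array([ 0.6,  0.6, -0. ])}
```

All six are pressed. I'll lift clear, back off and look.

```bash
python3 -m inch '{"translation":[[0,0,-30],[0,0,-40],[0,0,-40],[0,0,-40],[25,30,0],[25,30,0],[25,30,0],[25,30,0],[25,30,0],[25,30,0],[25,30,0],[25,30,0]],"roll":[0,0,0,0,0,0,0,0,0,0,0,0],"hand":[0,0,0,0,0,0,0,0,0,0,0,0]}'
python3 -m inch '{"translation":[[25,30,0],[25,30,0],[0,0,0],[0,0,0]],"roll":[0,0,0,0],"hand":[0,0,0,0]}'
python3 - <<'E'
from h import *
a=snap("top","t3.png",(150,140,370,270),3.5)
b=snap("scene","s3.png",(180,140,380,270),4)
E
```

```text
clock: 9.87
tcp_pos: [0.4476, 0.4743, 0.2336]
eef_rot: [0.0, 0.13, 0.991, -0.0]
contact_force: [0.5, -0.1, -0.2]
width: -0.003
clock: 10.2
tcp_pos: [0.4144, 0.5452, 0.2327]
eef_rot: [-0.0, 0.129, 0.992, -0.0]
contact_force: [0.8, -1.4, -0.4]
width: 0.0
```

View pics/t3.png

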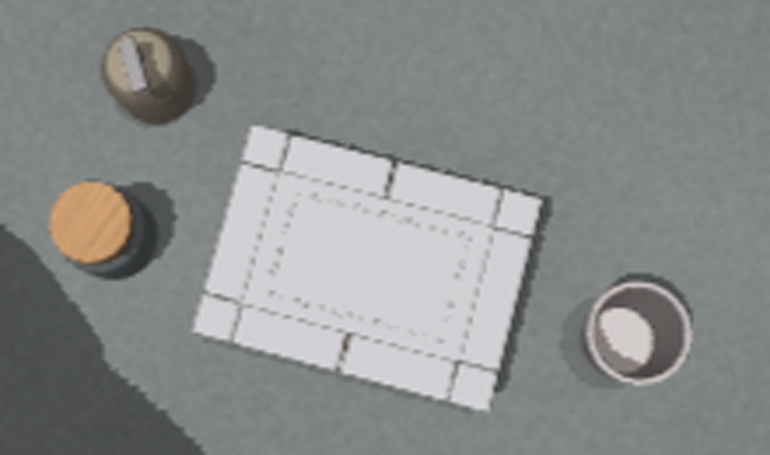

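View pics/s3.png

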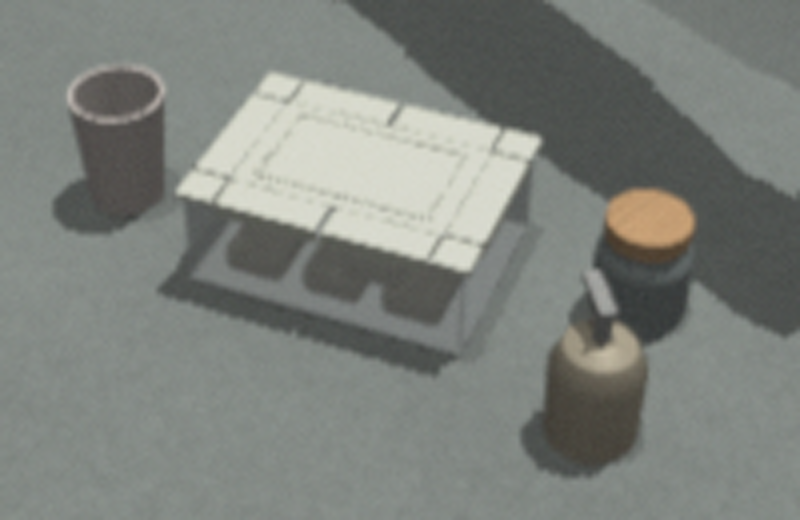

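In both views all six sections are the same shade as the lid and its outline is straight, from (250,127) to (540,198) to (490,408) to (195,330) in the top view. The box and the three bystanders look unmoved.

```bash
python3 -c "from h import *; print(r.job_done())"
```

```text
the job is handed in; nothing more can be done
None
```

I pressed all six rim sections of the lid down with the closed fingertips, one after another, then lifted clear and handed the job in at about 10 s of the 48 s allowed.

- **Rim sections:** Each press ended with the fingertips at about 85 mm, the shut level. Five of them met a firm stop at 10–16 N. The near-right section showed only about 1 N at 85.0 mm, so I confirmed that one by the pictures alone.
- **Final pictures:** The top and scene views show all six sections flush with the lid. The box, tumbler, dispenser and jar look upright and in their original places. I judged this by eye and did not measure the positions again.
- **Failed checks:** No check failed or disagreed, but `job_done()` reports no verdict.

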